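# Show which nest is short of a bush and which part fills it

## Robot

A 6-joint arm with a two-finger parallel gripper is mounted at the origin on a cart in front of the work surface, level with it; the furniture and walls round the work are solid. World frame = base frame: x ahead of the robot, y to its left, z up, the work surface at z = 0. Lengths are in m, angles in rad, forces in N, time in s.
With the tool pointing down it reaches from about 0.3 to 0.875 m from the base axis. Payload 6.4 kg.
Tool frame: the origin (TCP) lies between the finger pads, 19 mm behind the fingertips; this is the grasp point; z points along the fingers, y is the line along which they close (so a half turn about z gives the same grasp; the last joint's range is limited). The gripper opens to 88 mm and grips with 3 to 60 N. Pads are 18 mm wide; open, the fingers measure 123 mm over their backs; the gripper's body (75 mm by 187 mm) begins 45 mm behind the grasp point.
Start: joints at [-1.313, 0.181, 1.607, -0, 1.354, -0.206], TCP at [0.257, -0.514, 0.257] pointing down, gripper open.
Joint ranges: [-2.99, 2.99], [-0.89, 2.07], [0.3, 2.58], [-1.14, 4.28], [0, 2.63], [-3.12, 3.12]. Speed limits (rad/s): [2.57, 2.57, 3.01, 3.14, 3.14, 3.14].

## Interface

Orientations are given as a 3x3 rotation matrix whose columns are the frame's x, y, z axes.
In Python, from cell import telemetry, vision, ticket gives the robot as it stands.
- The arm moves only by the shell command python3 -m handwheel 'ROWS'. ROWS is JSON, a list of rows, each an object of numbers: "rx", "ry", "rz": the turn, a rotation vector about the tool's x, y, z in rad; "x", "y", "z": the shift along the tool's x, y, z in m; "hand": the opening, from 0 (shut) to 1 (fully open). In form: [{"rx": .., "ry": .., "rz": .., "x": .., "y": .., "z": .., "hand": ..}, ...]. A call has exactly 8 rows; each row is the pose to reach, as a shift and turn from the pose commanded when the call began, along the tool's axes at that moment; what a row does not reach only later rows make up. A row lasts 1/8 s, in which the tool goes at most 62.5 mm and 10.7 degrees, less where a joint would pass 70% of its speed; a pose out of reach is approached as far as the arm can. A call with a gripper value outside its range is refused whole. The fingers move at their own pace and stop on an object; the grip force is fixed at half the most. Time passes only in rows, so rows that repeat a pose let the fingers close, or fill a call up. It gives the time, the measured TCP pose, the force, the opening and the grip force at its end, in the units of the state.
- telemetry.observe(): the state, without advancing time (a new reading comes with each control period).
- vision.capture(name): name is "scene" or "top"; returns (picture, depth): 420x560x3 uint8, blue, green, red; 420x560 float32, m along the optical axis (not along the pixel's ray), 0 where there is no reading.
- vision.camera_params(name): a dict with "intrinsics" (3x3 intrinsics, pixels), "world_from_camera" (4x4, takes a point from camera to world coordinates). Camera axes: x right, y down, z forward; pixel columns grow to the right and rows downward; lengths in m; the calibration is good to about 2 mm. A picture is of the moment at which its call begins. camera_params takes no time and is no camera call.
- ticket.finish_job(): hands the job in; it is judged then, once.
Trained networks look in the newest picture that a camera, given by its name, has taken for a name from the list of things; names that differ only in an ending like _2 or _b are one class to them, and where a whole thing is asked for, a point or a joint stands for the part that bears it (a point fixed in the world has none). Each returns a list of dicts, best first, with "confidence" (0 to 1); they miss things now and then, are a little off and sometimes report something else, mostly with a low value. They report only what shows in the picture. A call takes as long as a camera call. They do not tell look-alikes from the thing itself.
- vision.look_for(camera, target): "bbox" ([centre column, centre row, width, height] in pixels, round what is visible of it).
- vision.place_of(camera, target): "pixel" ([row, column] in pixels: a listed point, or the origin of a listed thing).
The state is a dict: "t": time; "q": joint angles; "joint_vel": joint speeds; "joint_efforts": joint torques, N m; "tcp_pos": TCP position; "orientation": TCP orientation; "wrist_force": force on the tool from outside, world axes, zero at the start; "moment": the same for the moment, N m; "width": finger opening in m; "finger_force": force on a finger pad.
Only numpy, scipy, OpenCV 4.12 (cv2) and the standard library are available. Lean on these libraries where they do the work, as an engineer would, in place of code of your own. Each camera call takes 0.05 s, during which the arm holds its last target. There are 200 camera calls.

## Task

Show the apprentice what is missing from the loading fixture, by pointing only: with the fingertips straight down, about 3 cm above it and over its middle, point at the one nest that has no steel bush and keep still for two seconds, then point in the same way at the spare steel bush standing on the bench, and finish still pointing at it after two seconds or more. Touch nothing at all, and do not point at or pass low over any other part: travel with the fingertips about 10 cm or more above everything.

Things in the scene. Friction and masses are not known exactly. Their poses are not given: they have to be found in the camera images.
- fixture_plate: flat aluminium plate 230 x 230 x 10 mm screwed to the bench, to the left of the loose parts; origin at the centre of its underside, z up, sides along x and y. It carries four nests, two by two, 110 mm apart centre to centre
- nest_1_top (a point): centre of the top face (26 mm above the bench) of one of four identical square grey nests, 80 x 80 x 16 mm, fixed on the plate, each with a round recess 47 mm wide and 8 mm deep in the middle. Three nests hold a standing bush; the empty nest is the one with no bush at its centre. z up
- nest_2_top (a point): centre of the top face (26 mm above the bench) of one of four identical square grey nests, 80 x 80 x 16 mm, fixed on the plate, each with a round recess 47 mm wide and 8 mm deep in the middle. Three nests hold a standing bush; the empty nest is the one with no bush at its centre. z up
- nest_3_top (a point): centre of the top face (26 mm above the bench) of one of four identical square grey nests, 80 x 80 x 16 mm, fixed on the plate, each with a round recess 47 mm wide and 8 mm deep in the middle. Three nests hold a standing bush; the empty nest is the one with no bush at its centre. z up
- nest_4_top (a point): centre of the top face (26 mm above the bench) of one of four identical square grey nests, 80 x 80 x 16 mm, fixed on the plate, each with a round recess 47 mm wide and 8 mm deep in the middle. Three nests hold a standing bush; the empty nest is the one with no bush at its centre. z up
- bush_1_top (a point): centre of the upper end of one of four identical plain steel bushes (thick short tubes, 42 mm across, 40 mm tall, standing upright, loose). Three stand in nests, their tops 58 mm above the bench; the fourth, the spare, stands on the bench itself to the right of the plate, its top 40 mm above the bench. z up
- bush_2_top (a point): centre of the upper end of one of four identical plain steel bushes (thick short tubes, 42 mm across, 40 mm tall, standing upright, loose). Three stand in nests, their tops 58 mm above the bench; the fourth, the spare, stands on the bench itself to the right of the plate, its top 40 mm above the bench. z up
- bush_3_top (a point): centre of the upper end of one of four identical plain steel bushes (thick short tubes, 42 mm across, 40 mm tall, standing upright, loose). Three stand in nests, their tops 58 mm above the bench; the fourth, the spare, stands on the bench itself to the right of the plate, its top 40 mm above the bench. z up
- bush_4_top (a point): centre of the upper end of one of four identical plain steel bushes (thick short tubes, 42 mm across, 40 mm tall, standing upright, loose). Three stand in nests, their tops 58 mm above the bench; the fourth, the spare, stands on the bench itself to the right of the plate, its top 40 mm above the bench. z up
- die_ring: press die ring, a low wide steel ring 80 mm across and 26 mm tall, loose on the bench; origin at the centre of its underside
- pipe_elbow: galvanised pipe elbow 62 x 64 mm, 33 mm tall, loose on the bench; origin near the middle of its underside
- brass_nipple: brass hex nipple standing on end, 30 mm across and 48 mm tall, loose on the bench; origin at the centre of its underside
Things that resemble listed ones, but are neither listed nor needed, are in the scene too. Leave any red or turquoise look-alike of the part that bears bush_4_top alone.

How it is judged:
On the way, in this order (a step that is already met when the one before it is completed fails the run):
1. the tool points straight down at the empty nest and stays there for 1.5 s (horizontal distance between the grasp point and nest_4_top below 0.02 m and z of the grasp point in the frame of nest_4_top between 0.022 and 0.085 m and angle between the grasp point's own z axis and vertical above 2.7 rad), for 1.5 s.
2. the tool points straight down at the spare bush and stays there for 1.5 s (horizontal distance between the grasp point and bush_4_top below 0.02 m and z of the grasp point in the frame of bush_4_top between 0.022 and 0.085 m and angle between the grasp point's own z axis and vertical above 2.7 rad), for 1.5 s.
At the end, for the whole second after the job is handed in: The tool point (TCP) is still within 20 mm horizontally of the middle of the spare bush and 22 to 85 mm above its top, the tool within about 25 degrees of straight down, and every loose part is within 5 mm of where it began (all of step 2 and distance of each of die_ring, pipe_elbow, brass_nipple, bush_1_top, bush_2_top, bush_3_top, bush_4_top from where it was at the start of the episode below 0.005 m); the robot touches nothing.
It fails at once if the arm or fingers touch anything (over 0.3 N) (contact force between any of the arm, the fingers and anything else above 0.3 N).
It fails at once if a loose part is shifted or lifted by more than 5 mm (not (distance of each of die_ring, pipe_elbow, brass_nipple, bush_1_top, bush_2_top, bush_3_top, bush_4_top from where it was at the start of the episode below 0.005 m)).
It fails at once if the tool point comes low over a wrong part (within 30 mm of its middle and less than 70 mm above its top) ((horizontal distance between the grasp point and die_ring below 0.03 m and height (world z) of the grasp point below 0.096 m) or (horizontal distance between the grasp point and pipe_elbow below 0.03 m and height (world z) of the grasp point below 0.103 m) or (horizontal distance between the grasp point and brass_nipple below 0.03 m and height (world z) of the grasp point below 0.118 m) or (horizontal distance between the grasp point and bush_1_top below 0.03 m and height (world z) of the grasp point below 0.128 m) or (horizontal distance between the grasp point and bush_2_top below 0.03 m and height (world z) of the grasp point below 0.128 m) or (horizontal distance between the grasp point and bush_3_top below 0.03 m and height (world z) of the grasp point below 0.128 m)).
It also fails if it takes over 43 s, if anything falls off the work surface, if the arm or the gripper's body presses on something with over 40 N, if the wrist force passes 120 N, or if a joint passes its speed limit or range.

## Working session

There is one attempt and no reset: what is moved stays moved. The work goes in short steps, Python scripts to look and compute and a shell command to move; the robot and the scene stay as the last step left them, time stands still between calls to the robot, and variables do not carry over. Pictures are saved under pics/ and viewed, at most 10 in all, crops included, and the job is handed in when it is done.

```bash
mkdir -p pics; cat > h.py <<'E'
import numpy as np, cv2
from cell import telemetry, vision, ticket
def world(cam,depth,r,c,z=None):
    p=vision.camera_params(cam);K=np.array(p["intrinsics"]);T=np.array(p["world_from_camera"])
    d=np.linalg.inv(K)@[c,r,1]
    if z is None:
        return (T@np.r_[d*depth[int(round(r)),int(round(c))],1])[:3]
    w=T[:3,:3]@d;o=T[:3,3];return o+w*(z-o[2])/w[2]
E
python3 - <<'E'
from h import *
np.set_printoptions(precision=3,suppress=True)
for cam in("top","scene"):
    im,d=vision.capture(cam);cv2.imwrite(f"pics/{cam}1.png",im)
    for n in("nest_4_top","bush_4_top","die_ring","pipe_elbow","brass_nipple","fixture_plate"):
        for r in vision.place_of(cam,n):
            if r["confidence"]>.2:
                a,b=r["pixel"];print(cam,n,np.round([a,b]),round(r["confidence"],2),world(cam,d,a,b))
s=telemetry.observe();print(s["t"],s["tcp_pos"],s["orientation"],s["width"])
E
```

```text
top nest_4_top [224. 194.] 0.93 [0.455 0.125 0.021]
top bush_4_top [261. 374.] 0.93 [ 0.376 -0.249  0.006]
top bush_4_top [273. 335.] 0.84 [ 0.352 -0.168  0.003]
top bush_4_top [229. 344.] 0.74 [ 0.441 -0.187  0.017]
top bush_4_top [195. 310.] 0.74 [ 0.52  -0.12   0.001]
top die_ring [221. 412.] 0.57 [ 0.461 -0.334  0.004]
top pipe_elbow [166. 400.] 0.93 [ 0.573 -0.309  0.033]
top pipe_elbow [225. 195.] 0.63 [0.452 0.122 0.019]
top brass_nipple [168. 351.] 0.74 [ 0.569 -0.205  0.03 ]
top fixture_plate [193. 217.] 0.57 [0.523 0.08  0.012]
top fixture_plate [173. 188.] 0.45 [0.553 0.131 0.059]
scene nest_4_top [221. 221.] 0.59 [0.469 0.131 0.018]
scene nest_4_top [201. 275.] 0.42 [0.596 0.049 0.057]
scene bush_4_top [284. 303.] 0.72 [ 0.376 -0.233  0.03 ]
scene bush_4_top [236. 306.] 0.72 [ 0.525 -0.117  0.039]
scene bush_4_top [265. 302.] 0.71 [ 0.42  -0.195  0.039]
scene bush_4_top [270. 271.] 0.64 [ 0.365 -0.154  0.036]
scene die_ring [297. 367.] 0.8 [ 0.431 -0.354  0.026]
scene pipe_elbow [270. 392.] 0.81 [ 0.564 -0.333  0.015]
scene pipe_elbow [201. 276.] 0.71 [0.598 0.047 0.059]
scene brass_nipple [256. 355.] 0.52 [ 0.581 -0.225 -0.001]
scene fixture_plate [227. 248.] 0.61 [0.462 0.017 0.042]
scene fixture_plate [199. 242.] 0.5 [0.549 0.129 0.057]
0.7 [ 0.257 -0.514  0.257] [[ 0.894  0.447  0.   ]
 [ 0.447 -0.894 -0.   ]
 [-0.     0.    -1.   ]] 0.0884692228770268
```

View pics/top1.png

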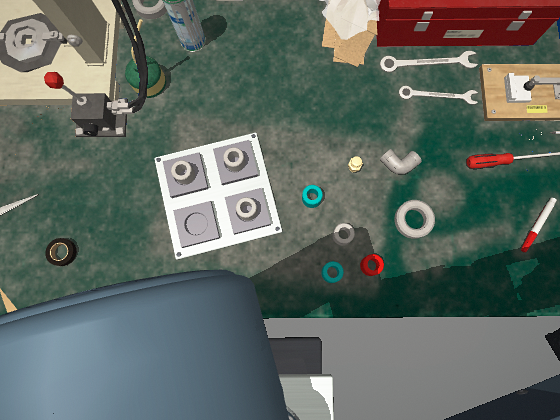

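```bash
python3 - <<'E'
import cv2
a=cv2.imread("pics/top1.png")[140:300,150:430];b=cv2.imread("pics/scene1.png")[170:330,180:430]
a=cv2.resize(a,(525,300),interpolation=cv2.INTER_CUBIC);b=cv2.resize(b,(525,300),interpolation=cv2.INTER_CUBIC)
cv2.imwrite("pics/crop1.png",cv2.vconcat([a,b]))
E
```

```text
(no output)
```

View pics/crop1.png

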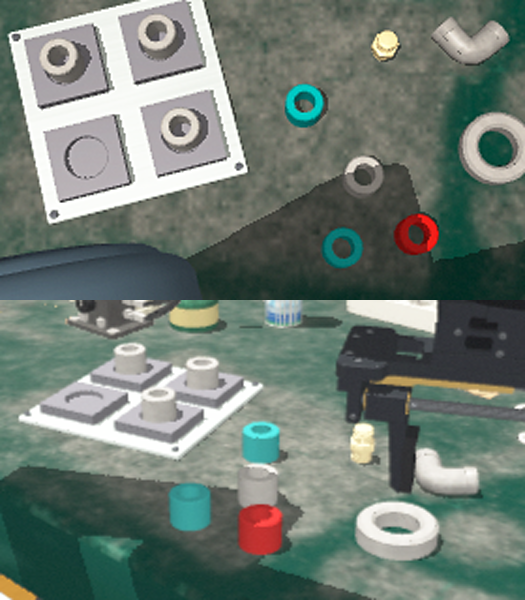

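The top view shows three nests with bushes and one empty nest, at about column 196, row 224. There are four spare candidates (column, row): turquoise (312,195), turquoise in shadow (333,271), red (373,264) and plain grey steel (344,233). Only the grey one fits, and the enlarged crop of both views confirms it. Next I'll refine both positions.

```bash
python3 - <<'E'
from h import *
np.set_printoptions(precision=3,suppress=True)
P={}
for cam,nb,bb in(("top",(224,196),(233,344)),("scene",(221,222),(263,303))):
    im,d=vision.capture(cam)
    p=vision.camera_params(cam);K=np.array(p["intrinsics"]);T=np.array(p["world_from_camera"])
    v,u=np.mgrid[:420,:560];X=np.stack([(u-K[0,2])/K[0,0]*d,(v-K[1,2])/K[1,1]*d,d],-1)@T[:3,:3].T+T[:3,3]
    print(cam,"nest",world(cam,d,*nb,z=.018),"bush",world(cam,d,*bb,z=.04))
    b0=np.array([.43,-.187]);m=(abs(X[...,2]-.04)<.006)&(np.hypot(*(X[...,:2]-b0).transpose(2,0,1))<.036)&(d>0)
    q=X[m][:,:2].astype(np.float32);(c,r)=cv2.minEnclosingCircle(q);print(" bush top",len(q),c,r,q.mean(0))
    n0=np.array([.455,.125]);m=(abs(X[...,2]-.026)<.003)&(np.abs(X[...,:2]-n0).max(-1)<.06)&(d>0)
    q=X[m][:,:2].astype(np.float32);print(" nest face",len(q),cv2.minAreaRect(q))
    m=(abs(X[...,2]-.058)<.006)&(d>0)&(X[...,1]>-.03)&(X[...,1]<.2)&(X[...,0]>.4)&(X[...,0]<.65)
    n,l,st,ce=cv2.connectedComponentsWithStats(m.astype(np.uint8))
    for i in range(1,n):
        if st[i,4]>30: print(" nest bush",st[i,4],X[l==i].mean(0))
E
```

```text
top nest [0.455 0.121 0.018] bush [ 0.43  -0.185  0.04 ]
 bush top 238 (0.4306766986846924, -0.18500855565071106) 0.02108454704284668 [ 0.43  -0.185]
 nest face 1015 ((0.469198614358902, 0.12347401678562164), (0.11042965203523636, 0.08033198118209839), 14.121563911437988)
 nest bush 242 [0.587 0.04  0.058]
 nest bush 248 [0.56  0.146 0.059]
 nest bush 243 [0.482 0.013 0.058]
scene nest [0.471 0.129 0.018] bush [ 0.427 -0.191  0.04 ]
 bush top 151 (0.4295143187046051, -0.18654511868953705) 0.02281312458217144 [ 0.428 -0.188]
 nest face 348 ((0.46730008721351624, 0.12147451937198639), (0.1131671667098999, 0.08252222090959549), 15.337103843688965)
 nest bush 84 [0.557 0.143 0.056]
 nest bush 89 [0.585 0.036 0.056]
 nest bush 113 [0.479 0.01  0.056]
```

Nest centre is (0.455, 0.119) and the spare bush top is (0.430, -0.186, 0.040). The two cameras agree to within about 3 mm on the bush and the bushes in the nests, and the nest centre comes from the two-by-two layout. I'll travel at z = 0.257 m.

```bash
python3 -m handwheel '[{"x":0.02,"y":-0.02,"hand":0.3},{"x":0.05,"y":-0.052,"hand":0.3},{"x":0.08,"y":-0.083,"hand":0.3},{"x":0.11,"y":-0.114,"hand":0.3},{"x":0.14,"y":-0.145,"hand":0.3},{"x":0.17,"y":-0.176,"hand":0.3},{"x":0.2,"y":-0.207,"hand":0.3},{"x":0.23,"y":-0.238,"hand":0.3}]'
python3 -m handwheel '[{"x":0.03,"y":-0.031,"hand":0.3},{"x":0.06,"y":-0.062,"hand":0.3},{"x":0.09,"y":-0.093,"hand":0.3},{"x":0.12,"y":-0.124,"hand":0.3},{"x":0.15,"y":-0.155,"hand":0.3},{"x":0.18,"y":-0.186,"hand":0.3},{"x":0.21,"y":-0.218,"hand":0.3},{"x":0.23,"y":-0.239,"hand":0.3}]'
```

```text
invalid input at $[0]: expected keys rx, ry, rz, x, y, z, hand
invalid input at $[0]: expected keys rx, ry, rz, x, y, z, hand
```

```bash
python3 -m handwheel '[{"rx":0,"ry":0,"rz":0,"z":0,"x":0.02,"y":-0.02,"hand":0.3},{"rx":0,"ry":0,"rz":0,"z":0,"x":0.05,"y":-0.052,"hand":0.3},{"rx":0,"ry":0,"rz":0,"z":0,"x":0.08,"y":-0.083,"hand":0.3},{"rx":0,"ry":0,"rz":0,"z":0,"x":0.11,"y":-0.114,"hand":0.3},{"rx":0,"ry":0,"rz":0,"z":0,"x":0.14,"y":-0.145,"hand":0.3},{"rx":0,"ry":0,"rz":0,"z":0,"x":0.17,"y":-0.176,"hand":0.3},{"rx":0,"ry":0,"rz":0,"z":0,"x":0.2,"y":-0.207,"hand":0.3},{"rx":0,"ry":0,"rz":0,"z":0,"x":0.23,"y":-0.238,"hand":0.3}]'
```

```text
t: 1.8
tcp_pos: [0.3567, -0.1973, 0.2577]
orientation: [[0.895, 0.447, 0.001], [0.447, -0.895, -0.001], [0.0, 0.001, -1.0]]
wrist_force: [0.4, -0.6, 0.3]
width: 0.0266
finger_force: 0.0
```

```bash
python3 -m handwheel '[{"rx":0,"ry":0,"rz":0,"z":0,"x":0.03,"y":-0.031,"hand":0.3},{"rx":0,"ry":0,"rz":0,"z":0,"x":0.06,"y":-0.062,"hand":0.3},{"rx":0,"ry":0,"rz":0,"z":0,"x":0.09,"y":-0.093,"hand":0.3},{"rx":0,"ry":0,"rz":0,"z":0,"x":0.12,"y":-0.124,"hand":0.3},{"rx":0,"ry":0,"rz":0,"z":0,"x":0.15,"y":-0.155,"hand":0.3},{"rx":0,"ry":0,"rz":0,"z":0,"x":0.18,"y":-0.186,"hand":0.3},{"rx":0,"ry":0,"rz":0,"z":0,"x":0.21,"y":-0.218,"hand":0.3},{"rx":0,"ry":0,"rz":0,"z":0,"x":0.23,"y":-0.239,"hand":0.3}]'
python3 - <<'E'
from h import *
s=telemetry.observe();R=np.array(s["orientation"]);print(s["t"],s["tcp_pos"],R.T@(np.array([.455,.119,.075])-s["tcp_pos"]))
E
```

```text
t: 2.8
tcp_pos: [0.4555, 0.12, 0.2576]
orientation: [[0.894, 0.449, 0.0], [0.449, -0.894, 0.0], [0.0, 0.0, -1.0]]
wrist_force: [0.5, 0.9, -0.1]
width: 0.0265
finger_force: 0.0
2.8 [0.45551022 0.11995262 0.25756051] [-0.00096441  0.00060963  0.18256015]
```

```bash
python3 -m handwheel '[{"rx":0,"ry":0,"rz":0,"x":0,"y":0,"z":0.025,"hand":0.3},{"rx":0,"ry":0,"rz":0,"x":0,"y":0,"z":0.05,"hand":0.3},{"rx":0,"ry":0,"rz":0,"x":0,"y":0,"z":0.075,"hand":0.3},{"rx":0,"ry":0,"rz":0,"x":0,"y":0,"z":0.1,"hand":0.3},{"rx":0,"ry":0,"rz":0,"x":0,"y":0,"z":0.125,"hand":0.3},{"rx":0,"ry":0,"rz":0,"x":0,"y":0,"z":0.15,"hand":0.3},{"rx":0,"ry":0,"rz":0,"x":0,"y":0,"z":0.17,"hand":0.3},{"rx":0,"ry":0,"rz":0,"x":0,"y":0,"z":0.182,"hand":0.3}]'
for i in 1 2 3; do python3 -m handwheel '[{"rx":0,"ry":0,"rz":0,"x":0,"y":0,"z":0,"hand":0.3},{"rx":0,"ry":0,"rz":0,"x":0,"y":0,"z":0,"hand":0.3},{"rx":0,"ry":0,"rz":0,"x":0,"y":0,"z":0,"hand":0.3},{"rx":0,"ry":0,"rz":0,"x":0,"y":0,"z":0,"hand":0.3},{"rx":0,"ry":0,"rz":0,"x":0,"y":0,"z":0,"hand":0.3},{"rx":0,"ry":0,"rz":0,"x":0,"y":0,"z":0,"hand":0.3},{"rx":0,"ry":0,"rz":0,"x":0,"y":0,"z":0,"hand":0.3},{"rx":0,"ry":0,"rz":0,"x":0,"y":0,"z":0,"hand":0.3}]'; done
python3 - <<'E'
from h import *
im,d=vision.capture("scene");cv2.imwrite("pics/p2.png",cv2.resize(im[100:340,120:430],(775,600)))
E
```

```text
t: 3.8
tcp_pos: [0.4549, 0.1181, 0.0745]
orientation: [[0.894, 0.447, -0.001], [0.447, -0.894, 0.0], [-0.001, -0.0, -1.0]]
wrist_force: [0.3, -0.4, -0.0]
width: 0.0262
finger_force: 0.0
t: 4.8
tcp_pos: [0.4552, 0.1181, 0.0754]
orientation: [[0.894, 0.447, -0.0], [0.447, -0.894, -0.0], [-0.0, -0.0, -1.0]]
wrist_force: [0.7, 0.4, -0.2]
width: 0.0262
finger_force: 0.0
t: 5.8
tcp_pos: [0.4553, 0.1181, 0.0754]
orientation: [[0.894, 0.447, -0.0], [0.447, -0.894, -0.0], [-0.0, 0.0, -1.0]]
wrist_force: [-0.3, 0.2, 0.3]
width: 0.0267
finger_force: 0.0
t: 6.8
tcp_pos: [0.4553, 0.1181, 0.0754]
orientation: [[0.894, 0.447, -0.0], [0.447, -0.894, 0.0], [-0.0, -0.0, -1.0]]
wrist_force: [-0.4, 0.4, -0.5]
width: 0.0267
finger_force: 0.0
```

View pics/p2.png

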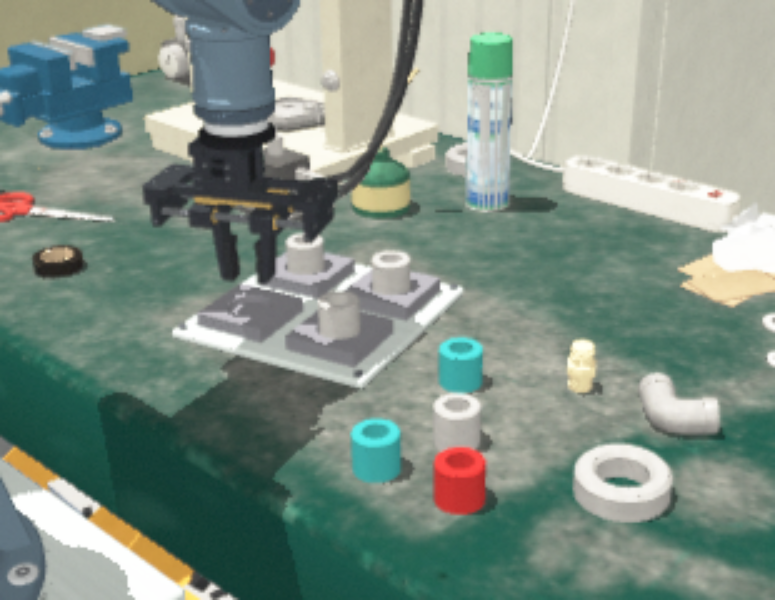

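The picture shows the closed-up fingers over the empty nest (crop column 245, row 290) and touching nothing. The grey spare bush is at crop column 457, row 420. Now I'll go up and across.

```bash
python3 -m handwheel '[{"rx":0,"ry":0,"rz":0,"x":0,"y":0,"z":-0.02,"hand":0.3},{"rx":0,"ry":0,"rz":0,"x":0,"y":0,"z":-0.045,"hand":0.3},{"rx":0,"ry":0,"rz":0,"x":0,"y":0,"z":-0.07,"hand":0.3},{"rx":0,"ry":0,"rz":0,"x":0,"y":0,"z":-0.095,"hand":0.3},{"rx":0,"ry":0,"rz":0,"x":0,"y":0,"z":-0.12,"hand":0.3},{"rx":0,"ry":0,"rz":0,"x":0,"y":0,"z":-0.145,"hand":0.3},{"rx":0,"ry":0,"rz":0,"x":0,"y":0,"z":-0.17,"hand":0.3},{"rx":0,"ry":0,"rz":0,"x":0,"y":0,"z":-0.182,"hand":0.3}]'
python3 -m handwheel '[{"rx":0,"ry":0,"rz":0,"z":0,"x":-0.02,"y":0.033,"hand":0.3},{"rx":0,"ry":0,"rz":0,"z":0,"x":-0.04,"y":0.066,"hand":0.3},{"rx":0,"ry":0,"rz":0,"z":0,"x":-0.06,"y":0.099,"hand":0.3},{"rx":0,"ry":0,"rz":0,"z":0,"x":-0.08,"y":0.132,"hand":0.3},{"rx":0,"ry":0,"rz":0,"z":0,"x":-0.1,"y":0.165,"hand":0.3},{"rx":0,"ry":0,"rz":0,"z":0,"x":-0.12,"y":0.198,"hand":0.3},{"rx":0,"ry":0,"rz":0,"z":0,"x":-0.14,"y":0.231,"hand":0.3},{"rx":0,"ry":0,"rz":0,"z":0,"x":-0.158,"y":0.261,"hand":0.3}]'
python3 - <<'E'
from h import *
s=telemetry.observe();R=np.array(s["orientation"]);print(s["t"],s["tcp_pos"],R.T@(np.array([.430,-.186,.089])-s["tcp_pos"]))
E
```

```text
t: 7.85
tcp_pos: [0.4558, 0.1181, 0.2588]
orientation: [[0.894, 0.447, 0.002], [0.447, -0.894, 0.0], [0.002, 0.001, -1.0]]
wrist_force: [0.2, -1.0, -0.2]
width: 0.0265
finger_force: 0.0
t: 8.85
tcp_pos: [0.4302, -0.1872, 0.2568]
orientation: [[0.895, 0.447, -0.001], [0.447, -0.895, 0.001], [-0.0, -0.001, -1.0]]
wrist_force: [0.8, -0.3, 0.6]
width: 0.0261
finger_force: 0.0
8.85 [ 0.43018252 -0.18718429  0.25679589] [ 0.00042512 -0.00099837  0.16779666]
```

```bash
python3 -m handwheel '[{"rx":0,"ry":0,"rz":0,"x":0,"y":0,"z":0.02,"hand":0.3},{"rx":0,"ry":0,"rz":0,"x":0,"y":0,"z":0.045,"hand":0.3},{"rx":0,"ry":0,"rz":0,"x":0,"y":0,"z":0.07,"hand":0.3},{"rx":0,"ry":0,"rz":0,"x":0,"y":0,"z":0.095,"hand":0.3},{"rx":0,"ry":0,"rz":0,"x":0,"y":0,"z":0.12,"hand":0.3},{"rx":0,"ry":0,"rz":0,"x":0,"y":0,"z":0.14,"hand":0.3},{"rx":0,"ry":0,"rz":0,"x":0,"y":0,"z":0.158,"hand":0.3},{"rx":0,"ry":0,"rz":0,"x":0,"y":0,"z":0.168,"hand":0.3}]'
for i in 1 2 3; do python3 -m handwheel '[{"rx":0,"ry":0,"rz":0,"x":0,"y":0,"z":0,"hand":0.3},{"rx":0,"ry":0,"rz":0,"x":0,"y":0,"z":0,"hand":0.3},{"rx":0,"ry":0,"rz":0,"x":0,"y":0,"z":0,"hand":0.3},{"rx":0,"ry":0,"rz":0,"x":0,"y":0,"z":0,"hand":0.3},{"rx":0,"ry":0,"rz":0,"x":0,"y":0,"z":0,"hand":0.3},{"rx":0,"ry":0,"rz":0,"x":0,"y":0,"z":0,"hand":0.3},{"rx":0,"ry":0,"rz":0,"x":0,"y":0,"z":0,"hand":0.3},{"rx":0,"ry":0,"rz":0,"x":0,"y":0,"z":0,"hand":0.3}]'; done
python3 - <<'E'
from h import *
im,d=vision.capture("scene");cv2.imwrite("pics/p3.png",cv2.resize(im[100:340,150:460],(775,600)))
E
```

```text
t: 9.85
tcp_pos: [0.4299, -0.1854, 0.088]
orientation: [[0.894, 0.447, -0.002], [0.447, -0.894, 0.001], [-0.001, -0.002, -1.0]]
wrist_force: [-0.3, 0.4, 0.4]
width: 0.0266
finger_force: 0.0
t: 10.85
tcp_pos: [0.4307, -0.186, 0.0894]
orientation: [[0.894, 0.447, -0.0], [0.447, -0.894, 0.0], [-0.0, -0.0, -1.0]]
wrist_force: [0.3, -0.0, 0.9]
width: 0.0263
finger_force: 0.0
t: 11.85
tcp_pos: [0.4307, -0.186, 0.0894]
orientation: [[0.894, 0.447, -0.0], [0.447, -0.894, 0.0], [-0.0, -0.0, -1.0]]
wrist_force: [0.2, -0.4, 0.2]
width: 0.0268
finger_force: 0.0
t: 12.85
tcp_pos: [0.4307, -0.186, 0.0894]
orientation: [[0.894, 0.447, 0.0], [0.447, -0.894, -0.0], [-0.0, 0.0, -1.0]]
wrist_force: [-0.5, 0.5, -0.4]
width: 0.0263
finger_force: 0.0
```

View pics/p3.png

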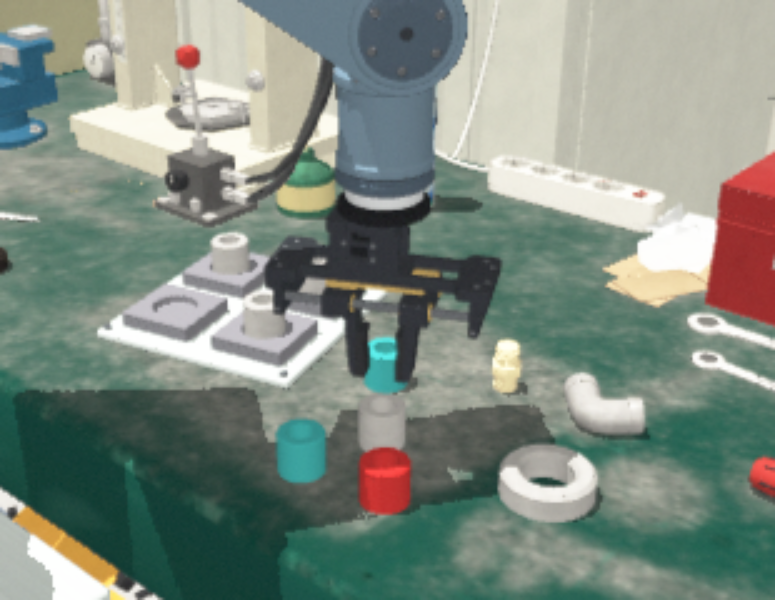

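The picture shows the fingertips (crop columns 360–405, row 375) centred above the grey bush (column 382, row 400), and nothing has moved.

```bash
python3 -c "
from cell import ticket; print(ticket.finish_job())"
```

```text
the job is handed in; nothing more can be done
None
```

I pointed at the empty nest for about 3 s, then at the grey spare bush for about 3 s, and handed the job in still pointing at it; the readings and pictures show no contact and nothing moved, but no verdict came back.

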